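# Spring impact test of a laminated board sample

## Task

Run an impact test on the dark board sample in the blue tester: first push the sample gently along its channel, fully home against the rear stop. Then draw the red knob up until the sear catches, without hauling it hard into its buffer, ease the striker down onto the sear without letting it snap or slip, let go, and fire it by pressing the red trigger pad lightly. Leave the sample home, the striker down and the other things on the bench undisturbed.

Things in the scene. Friction and masses are not known exactly. Their poses are not given: they have to be found in the camera images.
- tester: Spring impact tester on a blue stand, bolted down. Origin: on the strike axis, table height. Axes: x from the open front of the sample channel to its rear stop, y to the trigger side, z up. Base x -90 to 105, y +-65, 20 mm high; rails +-26.5 mm apart from y 0, 10 mm high; barrel radius 18 to 25 from z 60, cap radius 20, top z 173 mm; column radius 13 at x 78, top z 189 mm.
- stop: Rubber facing of the rear stop of the sample channel, 50 mm wide, 12 mm high, standing on the base before a steel block. Origin: bottom centre of the face that the sample butts against, at x = 30 mm in the tester frame. It gives 1 mm per 4 N and springs back; over 20 N bruises the sample's edge.
- sample: Dark laminated board chip, orange label at the outer end, white strike spot at the inner one: 140 x 50 x 8 mm, about 80 g, lying loose in the channel on the base, 20 to 40 mm short of the stop at the start. Origin: centre of its underside, x to its inner end. It overhangs the front of the base, before and after it is pushed home.
- sample_inner (a point): Middle of the sample's inner end face, which comes against the stop (4 mm above the sample's underside).
- sample_outer (a point): Middle of the sample's outer end face, where it is pushed (24 mm above the table).
- striker (a joint): Lift of the striker in m: 0 at rest (ball nose 3 mm above the sample), upward positive. Spring slack at 0, about 0.25 N per mm of lift (plus 0.5 to 1 N of rubbing and 1 to 2 N more while the catch rides over the sear). The catch, set anew each time, drops behind the sear at a lift of 23 to 43 mm, unseen and felt only.
- knob: Red ribbed draw knob on top of the striker rod, above the barrel's cap: cylinder 28 mm across, 24 mm high, origin at its centre, on the strike axis, z = 198 mm in the tester frame at rest. 13 mm of bare rod between knob and cap. Moves with the striker.
- buffer: Rubber overtravel buffer inside the barrel's cap, unseen. The catch meets it about 1 mm after it has dropped behind the sear; it gives 1 mm per 4 N, so the pull grows 16 times as steeply as against the spring. Meant for a light touch: pressing it with over 15 N damages it.
- sear: Sear nose in the barrel, unseen, on the trigger's lever. Once it has sprung in under the catch, the striker lowered by 3 to 6 mm comes to sit on it and it carries the spring's whole load. It is spoilt by more than 35 N: do not let the striker snap onto it nor push down. Origin: the lever's pivot.
- trigger_pad: Red trigger pad, 22 x 22 mm, at the end of the sear's lever, on the tester's +y side. Origin: centre of its top face, at y = 85, z = 127 mm in the tester frame. Pressed down by 8 to 11 mm with 3 to 6 N it trips the sear; its end stop is at about 17 mm; it springs back up. It dips 9 mm by itself while the catch passes the sear.
- chip_gold: Loose spare board chip, gold, 140 x 50 x 8 mm; a bystander, to be left where it lies. Origin: centre of its underside.
- chip_white: Loose spare board chip, white and blue, 140 x 50 x 8 mm; a bystander, to be left where it lies. Origin: centre of its underside.
- loupe: Loose standing magnifier, black and clear, 38 mm across, 44 mm high; a bystander, to be left where it lies. Origin: centre of its underside.
- tape: Loose roll of yellow tape lying flat, 96 mm across, 24 mm high; a bystander, to be left where it lies. Origin: centre of its underside.
- knife: Loose grey utility knife, shut, 155 mm long, 14 mm high; a bystander, to be left where it lies. Origin: centre of its underside.
- pencil: Loose red pencil, 170 mm long, 9 mm thick; a bystander, to be left where it lies. Origin: centre of its underside.
- squeegee: Loose blue squeegee, 100 x 77 x 10 mm; a bystander, to be left where it lies. Origin: centre of its underside.
Not all that is in view belongs to the job. What is shaped like the sample but green or pink is not meant.

How it is judged:
On the way, in this order (a step that is already met when the one before it is completed fails the run):
1. the sample is home against the rear stop (gap under 2 mm) (x of sample_inner in the frame of tester above 0.028 m), for 0.2 s.
2. the striker is cocked: lifted over 15 mm, still, its load on the sear and the fingers off the knob (value of joint striker above 0.015 m and velocity of joint striker between -0.02 and 0.02 m/s and contact force between anything else and sear above 2 N and contact force between the fingers and knob below 0.2 N), for 0.2 s.
3. the striker has been fired onto the sample: it is down, with the sample home (value of joint striker below 0.006 m and x of sample_inner in the frame of tester above 0.028 m), for 0.2 s.
At the end, for the whole second after the job is handed in: The striker is down (lift under 6 mm) and still, the trigger pad is back up (within 4.5 mm), and the sample is still home (its inner end within 2 mm of the stop) (all of step 3 and velocity of joint striker between -0.02 and 0.02 m/s and z of trigger_pad in the frame of tester above 0.1225 m); the robot touches nothing.
It fails at once if the sample is pressed against the stop with over 20 N (contact force between sample and stop above 20 N).
It fails at once if the striker is pulled into its buffer with over 15 N (contact force between anything else and buffer above 15 N).
It fails at once if the sear is loaded with over 35 N while the trigger pad is up, or the fingers press the pad with over 25 N ((contact force between anything else and sear above 35 N and z of trigger_pad in the frame of tester above 0.1225 m) or contact force between the fingers and trigger_pad above 25 N).
It fails at once if the striker snaps or slips down (over 0.2 m/s) with the trigger pad not pressed (velocity of joint striker below -0.2 m/s and z of trigger_pad in the frame of tester above 0.1225 m).
It fails at once if a bystander is moved by over 20 mm (distance of any of chip_gold, chip_white, loupe, tape, knife, pencil, squeegee from where it was at the start of the episode above 0.02 m).
It also fails if it takes over 70 s, if anything falls off the work surface, if the arm or the gripper's body presses on something with over 40 N, if the wrist force passes 120 N, or if a joint passes its speed limit or range.

## Robot

A 6-joint arm with a two-finger parallel gripper is mounted at the origin on the work surface. World frame = base frame: x ahead of the robot, y to its left, z up, the work surface at z = 0. Lengths are in m, angles in rad, forces in N, time in s.
With the tool pointing down it reaches from about 0.25 to 0.725 m from the base axis. Payload 4 kg.
Tool frame: the origin (TCP) lies midway between the tips of the shut fingers; the grasp point (between the pads) lies pinch_z behind it (pinch_z is the distance from the TCP to the grasp point, in m); z points along the fingers, y is the direction in which the jaws open and shut (so a half turn about z gives the same grasp; the last joint's range is limited). The gripper opens to 85 mm and grips with 20 to 120 N. Pads are 22 mm wide; open, the fingers measure 114 mm over their backs; the gripper's body (76 mm by 85 mm) begins 54 mm behind the grasp point. The pads swing forward as they close: fully open they stand 13 mm farther back than shut.
Start: joints at [-1.116, 0.241, 0.005, 1.335, 0, 1.571], TCP at [0.22, -0.449, 0.231] pointing down, gripper open.
Joint ranges: [-2.72, 2.72], [-1.05, 1.87], [-1.09, 1.28], [-1.99, 2.15], [-1.42, 1.44], [-3.14, 3.14]. Speed limits (rad/s): [2.79, 2.79, 3.14, 3.14, 3.14, 3.14].

## Interface

Orientations are given as a unit quaternion [x, y, z, w].
In Python, from workcell import * gives the robot as it stands.
- The arm moves only by the tool move_arm, never from a script. Its argument "motion" is a list of rows, each a list of 3 entries, a list of its own where there are three numbers: the finger opening in mm, from 0 to 85.4, then the shift along the tool's x, y, z in units of 50 mm (1.0 is 50 mm), then the turn about the tool's z in units of 6 degrees (1.0 is 6 degrees). In form: [[claw, [dx, dy, dz], roll], ...]. A call has exactly 10 rows; each row is the pose to reach, as a shift and turn from the pose commanded when the call began, along the tool's axes at that moment; what a row does not reach only later rows make up. A row lasts 1/10 s, in which the tool goes at most 50 mm and 8.59 degrees, less where a joint would pass 70% of its speed; a pose out of reach is approached as far as the arm can. A call with a gripper value outside its range is refused whole. The fingers move at their own pace and stop on an object; the grip force is fixed at half the most. Time passes only in rows, so rows that repeat a pose let the fingers close, or fill a call up. It gives the time, the measured TCP pose, the force and the opening at its end, in the units of the state.
- get_obs(): the state, without advancing time (a new reading comes with each control period).
- camera(name): name is "side" or "top" or "wrist"; returns a dict with "color" (420x560x3 uint8, red, green, blue), "fx", "fy", "cx", "cy" (pixels), "rvec" (rotation vector, rad) and "tvec" (3), from world to camera coordinates, as OpenCV has them; the wrist camera has in their place "mount" (4x4, takes a point from camera to tool coordinates, whose origin is the TCP and whose axes are the flange's). Camera axes: x right, y down, z forward; pixel columns grow to the right and rows downward; lengths in m; the calibration is good to about 2 mm. A picture is of the moment at which its call begins: read the wrist's pose just before it. There is no depth.
- job_done(): hands the job in, once; it reports no verdict.
The state is a dict: "clock": time; "joint_pos": joint angles; "joint_vel": joint speeds; "tau": joint torques, N m; "eef_pos": TCP position; "tool_rot": TCP orientation; "ft_force": force on the tool from outside, world axes, zero at the start; "ft_torque": the same for the moment, N m; "grip_width": finger opening in m.
Only numpy, scipy, OpenCV 4.12 (cv2) and the standard library are available. Lean on these libraries where they do the work, as an engineer would, in place of code of your own. Each camera call takes 0.05 s, during which the arm holds its last target.

## Working session

There is one attempt and no reset: what is moved stays moved. The work goes in short steps, Python scripts to look and compute and a tool call to move; the robot and the scene stay as the last step left them, time stands still between calls to the robot, and variables do not carry over. Pictures are saved under pics/ and viewed, and the job is handed in when it is done.

Besides the shell and the picture viewer there is one more tool, called after "Call:" as name([rows], argument=value, ...), one row to a line, values as JSON. move_arm: Moves the arm, as the interface text tells. Its arguments: {"type":"object","properties":{"motion":{"type":"array","items":{"type":"array"}}},"required":["motion"]}

```bash
ls; mkdir -p pics; python3 - <<'E'
from workcell import *
import cv2
print(get_obs())
for n in ["side","top","wrist"]:
    c=camera(n); cv2.imwrite(f"pics/{n}0.png",c["color"][:,:,::-1]); print({k:v for k,v in c.items() if k!="color"})
E
```

```text
pics
{'clock': 0.0, 'joint_pos': array([-1.11603498e+00,  2.41430609e-01,  3.72206283e-03,  1.33520399e+00,
        3.97271634e-05,  1.57079934e+00]), 'joint_vel': array([ 0.00283422, -0.0004232 ,  0.00036301, -0.00065513, -0.00038307,
        0.0005853 ]), 'tau': array([ 6.37049525e-04, -3.72321296e+01,  2.52403897e+01,  1.70887378e-02,
        7.58080455e-05,  2.55813973e-06]), 'eef_pos': array([ 0.21935574, -0.44860691,  0.23040333]), 'tool_rot': array([ 9.74260001e-01,  2.25424780e-01, -2.19173952e-04, -1.03534653e-03]), 'ft_force': array([-0.09678277,  0.48367917,  0.70573321]), 'ft_torque': array([ 0.02903825,  0.04559411, -0.00432696]), 'grip_width': 0.08518146565972905}
{'fx': 506.1579826296294, 'fy': 506.1579826296294, 'cx': 277.70413772125187, 'cy': 203.3098896493477, 'rvec': array([ 2.10509447, -0.17803494,  0.08600537]), 'tvec': array([-0.46374302,  0.1580142 ,  1.29632094])}
{'fx': 383.9755136323432, 'fy': 383.9755136323432, 'cx': 273.9236516878675, 'cy': 214.93506433765603, 'rvec': array([ 2.21078639, -2.16208639,  0.09917492]), 'tvec': array([-0.04019343,  0.48351704,  1.16278393])}
{'fx': 317.68956552332526, 'fy': 317.68956552332526, 'cx': 277.0704074314677, 'cy': 208.59821340492928, 'mount': array([[ 2.32763865e-04, -9.59523418e-01, -2.81628755e-01,
         7.12081230e-02],
       [ 9.99999962e-01,  1.82631215e-04,  2.04258010e-04,
        -1.82146363e-04],
       [-1.44556142e-04, -2.81628792e-01,  9.59523425e-01,
        -1.42640172e-01],
       [ 0.00000000e+00,  0.00000000e+00,  0.00000000e+00,
         1.00000000e+00]])}
```

View pics/side0.png

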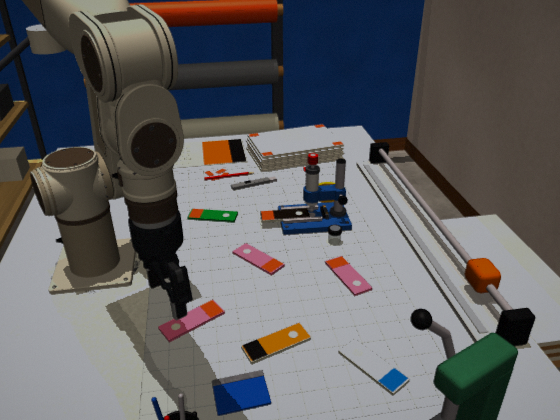

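View pics/top0.png

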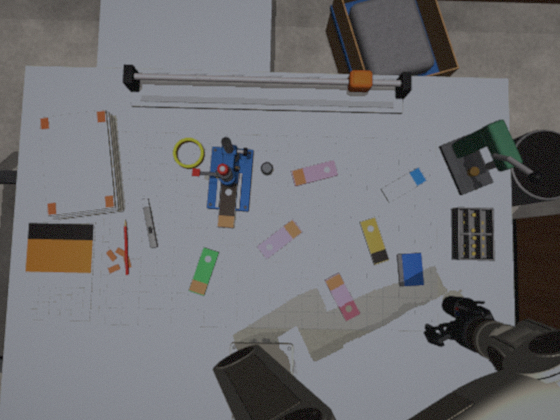

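View pics/wrist0.png

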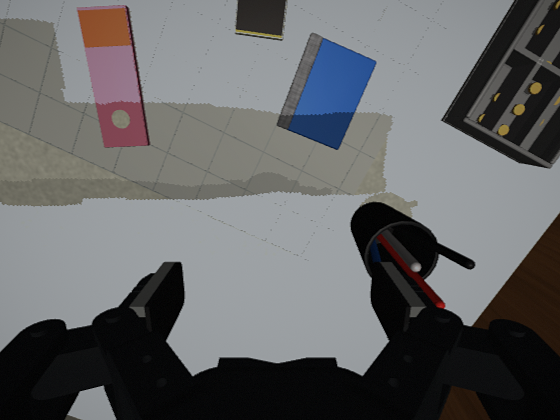

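```bash
cat > h.py <<'E'
import numpy as np, cv2
from scipy.spatial.transform import Rotation as R
def cammat(c,obs=None):
    if "rvec" in c:
        Rm=cv2.Rodrigues(c["rvec"])[0]; return Rm,np.array(c["tvec"])
    T=np.eye(4);T[:3,:3]=R.from_quat(obs["tool_rot"]).as_matrix();T[:3,3]=obs["eef_pos"]
    W=np.linalg.inv(T@c["mount"]); return W[:3,:3],W[:3,3]
def proj(c,P,obs=None):
    Rm,t=cammat(c,obs); p=np.atleast_2d(P)@Rm.T+t
    return np.c_[c["fx"]*p[:,0]/p[:,2]+c["cx"],c["fy"]*p[:,1]/p[:,2]+c["cy"]]
def back(c,uv,z,obs=None):
    Rm,t=cammat(c,obs); uv=np.atleast_2d(uv)
    d=np.c_[(uv[:,0]-c["cx"])/c["fx"],(uv[:,1]-c["cy"])/c["fy"],np.ones(len(uv))]@Rm
    o=-Rm.T@t; s=(z-o[2])/d[:,2]; return o+d*s[:,None]
E
python3 - <<'E'
from workcell import *
from h import *
c=camera("top"); im=c["color"][:,:,::-1]
cv2.imwrite("pics/topz.png",cv2.resize(im[125:240,160:280],None,fx=6,fy=5.2*1,interpolation=cv2.INTER_CUBIC)[:600])
s=camera("side"); im=s["color"][:,:,::-1]
cv2.imwrite("pics/sidez.png",cv2.resize(im[145:250,250:370],None,fx=5.5,fy=5.5,interpolation=cv2.INTER_CUBIC))
print(back(c,[[223,170]],.21),back(c,[[196,172]],.127))
E
```

```text
[[0.58332722 0.10757577 0.21      ]] [[0.59197168 0.19370874 0.127     ]]
```

View pics/topz.png

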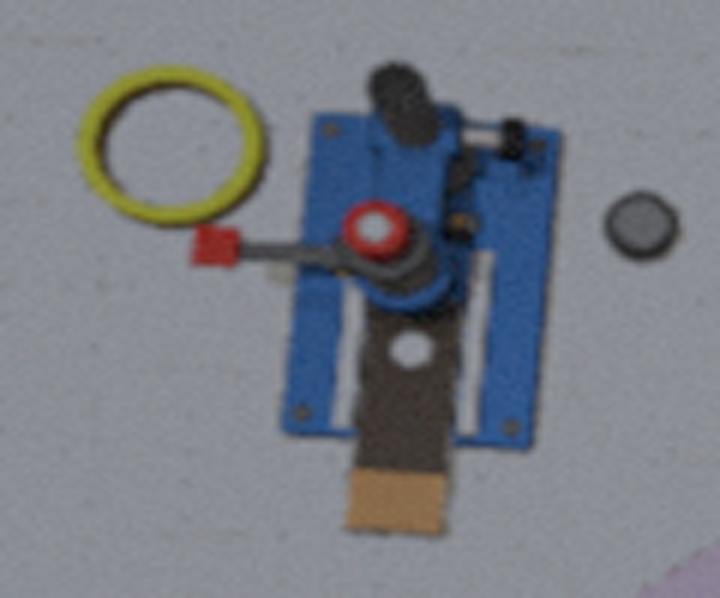

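View pics/sidez.png

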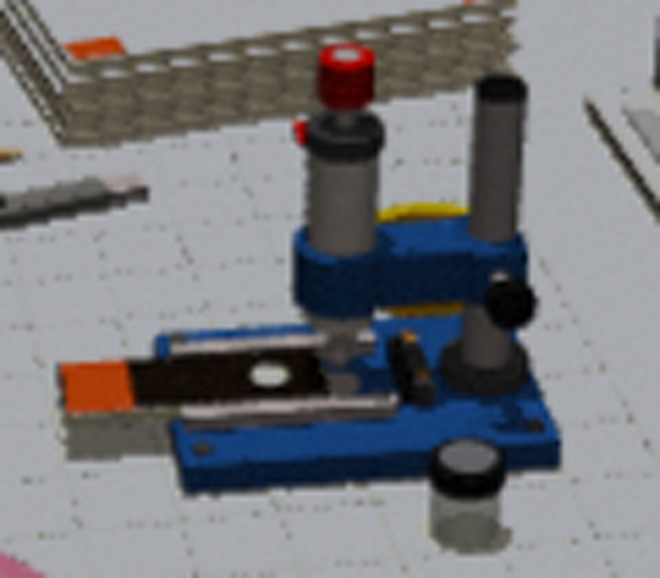

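```bash
python3 - <<'E'
from workcell import *
from h import *
from scipy.optimize import least_squares
t=camera("top"); s=camera("side")
def Z(l,fx,fy,u0,v0): a=np.array(l,float); return np.c_[(a[:,0]+.5)/fx-.5+u0,(a[:,1]+.5)/fy-.5+v0]
tp=Z([(315,113),(562,130),(535,448),(283,433),(375,227),(216,247),(400,68)],6,5.2,160,125)
TP=np.array([[.105,.065,.02],[.105,-.065,.02],[-.09,-.065,.02],[-.09,.065,.02],[0,0,.21],[0,.085,.127],[.078,0,.189]])
sp=Z([(560,437),(172,425),(347,57),(498,88)],5.5,5.5,250,145)
SP=np.array([[.105,-.065,.02],[-.09,-.065,.02],[0,0,.21],[.078,0,.189]])
def w(p,P): 
    c,q=np.cos(p[2]),np.sin(p[2]); return np.c_[p[0]+c*P[:,0]-q*P[:,1],p[1]+q*P[:,0]+c*P[:,1],P[:,2]]
for use in (0,1,2):
    f=lambda p:np.r_[(proj(t,w(p,TP))-tp).ravel()*(use!=1),(proj(s,w(p,SP))-sp).ravel()*(use!=0)]
    r=least_squares(f,[.58,.1,-.05]); print(use,r.x); 
print(f(r.x).reshape(-1,2).round(1))
so=Z([(347,532),(441,535)],6,5.2,160,125); o=back(t,so,.028); print(o)
p=r.x;c,q=np.cos(p[2]),np.sin(p[2]); print((o[:,:2]-p[:2])@np.array([[c,-q],[q,c]]))
E
```

```text
0 [ 0.58895417  0.10901784 -0.04776919]
1 [ 0.58932014  0.12070587 -0.18505561]
2 [ 0.58703282  0.11106667 -0.07595573]
[[ 0.  -0.8]
 [ 0.4  0.1]
 [-1.6  0.9]
 [-1.7 -0.3]
 [-0.4  0.3]
 [-0.3 -0.6]
 [-0.4  3.8]
 [ 0.8  0.1]
 [ 1.7  6.3]
 [ 0.5 -0.9]
 [ 1.2 -0.9]]
[[0.44316524 0.14179936 0.028     ]
 [0.44247393 0.09414462 0.028     ]]
[[-0.14578486  0.01972702]
 [-0.142858   -0.02784278]]
```

```bash
python3 - <<'E'
from workcell import *
from h import *
p=np.array([.588,.110,-.06])
o=get_obs(); M=R.from_quat(o["tool_rot"]).as_matrix()
c,q=np.cos(p[2]),np.sin(p[2])
tgt=np.array([p[0]-.20*c,p[1]-.2*q,.23])
print(M, tgt, M.T@(tgt-o["eef_pos"])/.05, np.degrees(p[2]-np.arctan2(M[1,0],M[0,0])))
E
```

```text
[[ 8.98359342e-01  4.39261257e-01 -2.00095844e-04]
 [ 4.39261302e-01 -8.98359218e-01  4.74662436e-04]
 [ 2.87428722e-05 -5.14311795e-04 -9.99999867e-01]] [0.38835989 0.1219928  0.23      ] [ 8.04913668 -8.77729969  0.02641254] -29.49450554886932
```

Call:
move_arm([
  [60, [0.5, -0.55, 0], 0.5],
  [30, [1.1, -1.2, 0], 1],
  [0, [1.7, -1.9, 0], 1.5],
  [0, [2.4, -2.6, 0], 2],
  [0, [3.1, -3.4, 0], 2.5],
  [0, [3.8, -4.15, 0], 3],
  [0, [4.5, -4.9, 0], 3.5],
  [0, [5.2, -5.65, 0], 4],
  [0, [5.8, -6.3, 0], 4.5],
  [0, [6.4, -6.9, 0], 4.9],
])

```text
clock: 1.35
eef_pos: [0.355, -0.0095, 0.2317]
tool_rot: [1.0, -0.019, 0.001, -0.006]
ft_force: [-0.0, -1.0, 0.8]
grip_width: -0.0001
```

```bash
cat > go.py <<'E'
import sys
from workcell import *
from h import *
p=np.array([.588,.110,-.06])
E
python3 - <<'E'
from go import *
o=get_obs(); M=R.from_quat(o["tool_rot"]).as_matrix()
c,q=np.cos(p[2]),np.sin(p[2])
tgt=np.array([p[0]-.20*c,p[1]-.2*q,.23])
print(o["eef_pos"],o["ft_force"], M.T@(tgt-o["eef_pos"])/.05, np.degrees(p[2]-np.arctan2(M[1,0],M[0,0])))
c=camera("wrist");cv2.imwrite("pics/w1.png",c["color"][:,:,::-1])
E
```

```text
[ 0.35496483 -0.00952941  0.23168097] [-0.00216361 -1.00634413  0.78163436] [ 0.56907734 -2.6529594   0.0664552 ] -1.295560673762476
```

View pics/w1.png

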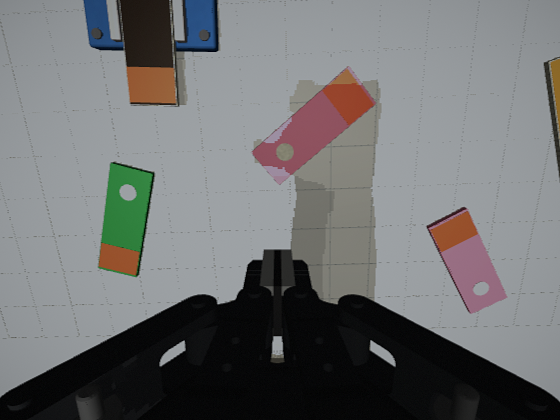

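Call:
move_arm([
  [0, [0.1, -0.6, 0], 0.1],
  [0, [0.2, -1.3, 0], 0.2],
  [0, [0.3, -2.0, 0], 0.2],
  [0, [0.3, -2.5, 0], 0.2],
  [0, [0.3, -2.65, 0], 0.2],
  [0, [0.3, -2.65, 0], 0.2],
  [0, [0.3, -2.65, 0], 0.2],
  [0, [0.3, -2.65, 0], 0.2],
  [0, [0.3, -2.65, 0], 0.2],
  [0, [0.3, -2.65, 0], 0.2],
])

```text
clock: 2.4
eef_pos: [0.3741, 0.0105, 0.2329]
tool_rot: [1.0, -0.006, -0.0, -0.026]
ft_force: [0.7, -0.2, -0.4]
grip_width: -0.0001
```

```bash
python3 - <<'E'
from go import *
o=get_obs(); print(o["eef_pos"],o["ft_force"])
c=camera("wrist");cv2.imwrite("pics/w2.png",c["color"][:,:,::-1])
cv2.imwrite("pics/w2z.png",cv2.resize(c["color"][0:200,150:420,::-1],None,fx=2.9,fy=2.9,interpolation=cv2.INTER_CUBIC))
np.save("w2.npy",np.r_[o["eef_pos"],o["tool_rot"]])
E
```

```text
[0.37410947 0.01049983 0.23286385] [ 0.73554695 -0.21364916 -0.39187047]
```

View pics/w2z.png

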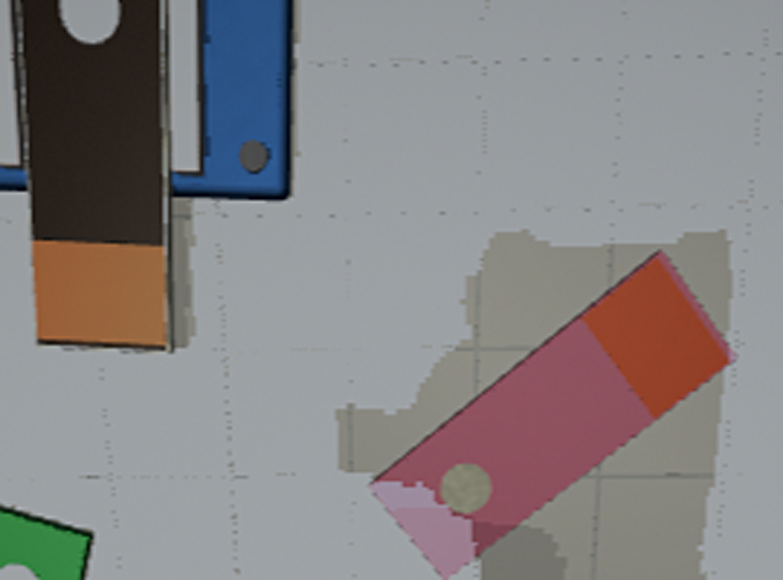

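```bash
python3 - <<'E'
from go import *
o=get_obs(); 
for k in o: print(k,np.round(o[k],4))
for n in ("top","side"):
    c=camera(n);cv2.imwrite(f"pics/{n}2.png",c["color"][:,:,::-1])
E
```

```text
clock 2.45
joint_pos [-0.0135 -0.0098 -0.2797  1.3023  0.0514  3.1406]
joint_vel [-0.0001 -0.0001  0.0009  0.0003  0.0001 -0.0026]
tau [-2.11000e-02 -2.45715e+01  2.50433e+01  1.60000e-02  1.64900e-01
  0.00000e+00]
eef_pos [0.3741 0.0105 0.2329]
tool_rot [ 9.997e-01 -6.200e-03 -5.000e-04 -2.570e-02]
ft_force [-0.1334  0.0304  0.3494]
ft_torque [-0.0468  0.0002  0.03  ]
grip_width 0.0001
```

View pics/side2.png

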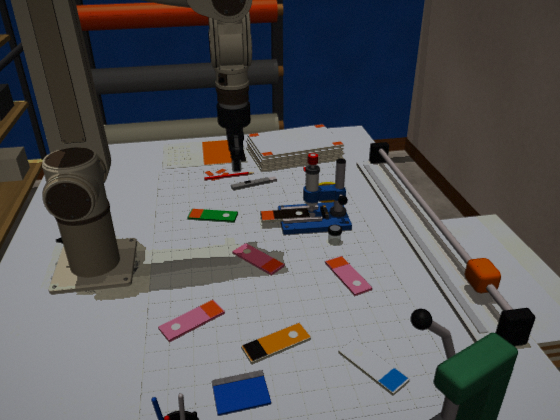

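View pics/top2.png

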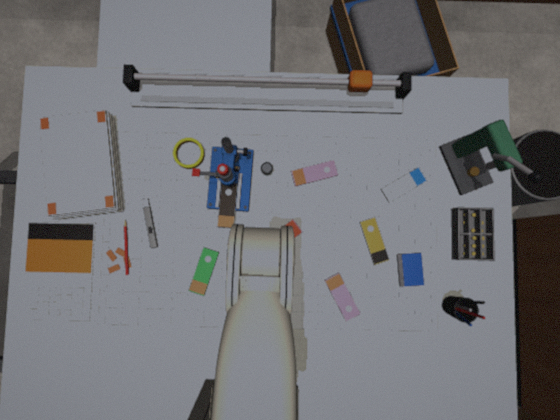

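Call:
move_arm([
  [0, [0, 0, -0.3], -1],
  [0, [0, -0.3, -0.7], -2],
  [0, [0, -0.8, -1.0], -3],
  [0, [-0.1, -1.4, -1.2], -4],
  [0, [-0.2, -1.8, -1.2], -4],
  [0, [-0.3, -2.0, -1.2], -4],
  [0, [-0.3, -2.0, -1.2], -4],
  [0, [-0.3, -2.0, -1.2], -4],
  [0, [-0.3, -2.0, -1.2], -4],
  [0, [-0.3, -2.0, -1.2], -4],
])

```text
clock: 3.55
eef_pos: [0.3606, 0.1068, 0.2977]
tool_rot: [0.979, 0.201, 0.005, -0.025]
ft_force: [0.4, 0.3, -0.6]
grip_width: 0.0003
```

```bash
cat > snap.py <<'E'
from go import *
def snap(name,x0=0,x1=560,y0=0,y1=420,f=1.4):
    o=get_obs(); print(o["clock"],o["eef_pos"].round(4),o["tool_rot"].round(4),o["ft_force"].round(2))
    c=camera("wrist"); im=c["color"][:,:,::-1]
    np.savez(name+".npz",eef_pos=o["eef_pos"],tool_rot=o["tool_rot"])
    cv2.imwrite(f"pics/{name}.png",cv2.resize(im[y0:y1,x0:x1],None,fx=f,fy=f,interpolation=cv2.INTER_CUBIC))
E
python3 -c "
from snap import *
snap('w3')"
```

```text
3.55 [0.3606 0.1068 0.2977] [ 0.9793  0.201   0.0046 -0.0251] [ 0.45  0.34 -0.56]
```

View pics/w3.png

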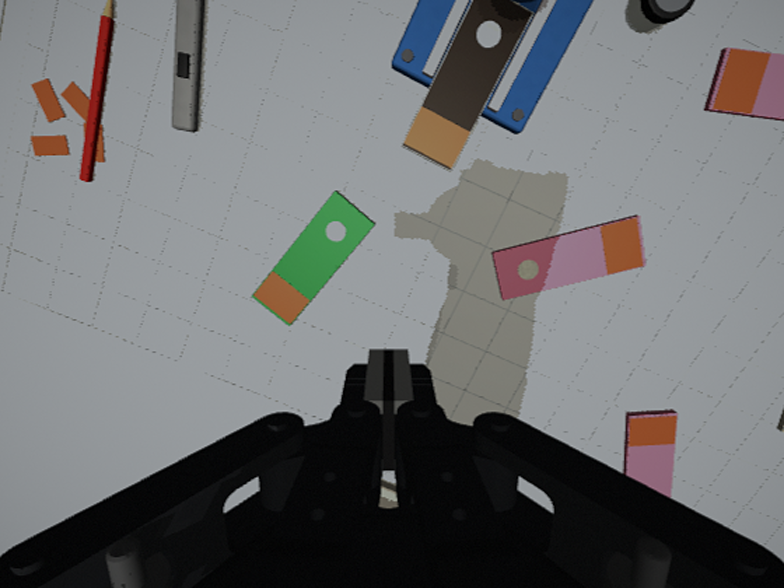

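```bash
python3 - <<'E'
from snap import *
c=camera("wrist"); o=np.load("w3.npz")
print(R.from_quat(o["tool_rot"]).as_matrix().round(4))
b=back(c,(np.array([[404,145],[451,168.]])+.5)/1.4-.5,.028,o); print("sample",b)
e=back(c,(np.array([[393,64],[520,131.]])+.5)/1.4-.5,.02,o); print("base",e, np.linalg.norm(e[0]-e[1]), (e[0]+e[1])/2)
d=e[0]-e[1]; print("yaw",np.arctan2(-d[0],d[1]))
# sample axis: spot centre
sp=back(c,(np.array([[489,34.]])+.5)/1.4-.5,.028,o);print("spot",sp); m=b.mean(0); v=sp[0]-m; print(m,np.arctan2(v[1],v[0]),np.linalg.norm(v))
w=np.load("w2.npy");o2=dict(eef_pos=w[:3],tool_rot=w[3:])
b=back(c,(np.array([[38,343],[167,347.]])+.5)/2.9-.5+[150,0],.028,o2); print("sample2",b)
for n,uv in (("top",[[0,0]]),):
    pass
E
```

```text
[[ 0.9192  0.3939 -0.0011]
 [ 0.3934 -0.9179  0.0511]
 [ 0.0191 -0.0473 -0.9987]]
sample [[0.44422345 0.14142668 0.028     ]
 [0.44281235 0.09508265 0.028     ]]
base [[0.50162261 0.17718734 0.02      ]
 [0.49550204 0.05223242 0.02      ]] 0.12510473716020226 [0.49856232 0.11470988 0.02      ]
yaw -0.04894312955490797
spot [[0.55138343 0.1120592  0.028     ]]
[0.4435179  0.11825466 0.028     ] -0.05737389310938589 0.1080433101568218
sample2 [[0.44401253 0.14290561 0.028     ]
 [0.44202358 0.09476602 0.028     ]]
```

```bash
cat > tgt.py <<'E'
from go import *
p=np.array([.588,.110,-.052])
def T(x,y,z):
    c,q=np.cos(p[2]),np.sin(p[2]); return np.array([p[0]+c*x-q*y,p[1]+q*x+c*y,z])
def inT(w):
    c,q=np.cos(p[2]),np.sin(p[2]); d=np.array(w)-[p[0],p[1],0]; return np.array([c*d[0]+q*d[1],-q*d[0]+c*d[1],d[2]])
def rep(x,y,z):
    o=get_obs(); M=R.from_quat(o["tool_rot"]).as_matrix()
    print(o["clock"],"in tester mm",(inT(o["eef_pos"])*1e3).round(1),"F",o["ft_force"].round(2),"w",o["grip_width"].round(4),"shift",(M.T@(T(x,y,z)-o["eef_pos"])/.05).round(3),"roll",((np.degrees(np.arctan2(M[1,0],M[0,0])-p[2])-90)/6).round(2), "vert1mm",(M.T@[0,0,1]*.02).round(5),"tx1mm",(M.T@(T(1,0,0)-T(0,0,0))*.02).round(5))
E
python3 -c "
from tgt import *
rep(-.2,0,.1)"
```

```text
Traceback (most recent call last):
  File "tgt.py", line 9, in rep
    print(o["clock"],"in tester mm",(inT(o["eef_pos"])*1e3).round(1),"F",o["ft_force"].round(2),"w",o["grip_width"].round(4),"shift",(M.T@(T(x,y,z)-o["eef_pos"])/.05).round(3),"roll",((np.degrees(np.arctan2(M[1,0],M[0,0])-p[2])-90)/6).round(2), "vert1mm",(M.T@[0,0,1]*.02).round(5),"tx1mm",(M.T@(T(1,0,0)-T(0,0,0))*.02).round(5))
                                                                                                    ^^^^^^^^^^^^^^^^^^^^^
AttributeError: 'float' object has no attribute 'round'
```

```bash
sed -i 's/o\["grip_width"\].round(4)/round(o["grip_width"],4)/' tgt.py
python3 -c "
from tgt import *
rep(-.2,0,.1)"
```

```text
3.65 in tester mm [-227.   -14.9  297.8] F [ 0.52 -0.59  0.64] w -0.0001 shift [0.538 0.159 3.964] roll -10.64 vert1mm [ 0.00039 -0.00095 -0.01997] tx1mm [ 1.795e-02  8.820e-03 -7.000e-05]
```

Call:
move_arm([
  [0, [0.1, 0, 0.4], -1.3],
  [0, [0.2, 0.05, 0.9], -2.6],
  [0, [0.3, 0.1, 1.5], -3.9],
  [0, [0.4, 0.15, 2.1], -5.2],
  [0, [0.5, 0.16, 2.7], -6.5],
  [0, [0.54, 0.16, 3.2], -7.8],
  [0, [0.54, 0.16, 3.6], -9.1],
  [0, [0.54, 0.16, 3.85], -10.2],
  [0, [0.54, 0.16, 3.96], -10.6],
  [0, [0.54, 0.16, 3.96], -10.6],
])

```text
clock: 4.65
eef_pos: [0.3876, 0.1205, 0.0993]
tool_rot: [0.726, 0.687, 0.016, -0.019]
ft_force: [0.5, -0.2, -0.7]
grip_width: -0.0003
```

```bash
python3 -c "
from tgt import *
rep(-.19,0,.012)
print(get_obs()['joint_pos'].round(3))
from snap import *
snap('w4')"
```

```text
4.65 in tester mm [-2.007e+02  1.000e-01  9.930e+01] F [ 0.5  -0.19 -0.71] w -0.0003 shift [-0.088  0.224  1.743] roll -0.03 vert1mm [ 0.00101 -0.00012 -0.01997] tx1mm [ 7.0e-05  2.0e-02 -1.1e-04]
[ 0.264  0.163 -0.465  0.932  0.05   1.891]
4.65 [0.3876 0.1205 0.0993] [ 0.7262  0.6871  0.0163 -0.0195] [ 0.5  -0.19 -0.71]
```

View pics/w4.png

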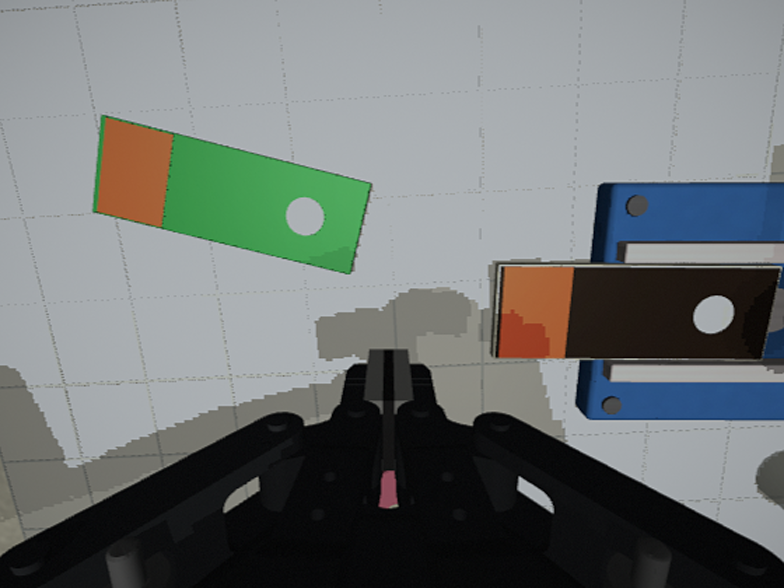

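Call:
move_arm([
  [0, [0, 0.0, 0.4], 0],
  [0, [-0.03, 0.05, 0.8], 0],
  [0, [-0.06, 0.1, 1.2], 0],
  [0, [-0.08, 0.2, 1.5], 0],
  [0, [-0.09, 0.22, 1.65], 0],
  [0, [-0.09, 0.22, 1.72], 0],
  [0, [-0.09, 0.22, 1.72], 0],
  [0, [-0.09, 0.3, 1.72], 0],
  [0, [-0.09, 0.35, 1.72], 0],
  [0, [-0.09, 0.4, 1.72], 0],
])

```text
clock: 5.7
eef_pos: [0.4088, 0.12, 0.0148]
tool_rot: [0.726, 0.687, 0.018, -0.019]
ft_force: [-0.1, -0.1, 0.7]
grip_width: -0.0
```

```bash
python3 -c "
from tgt import *
rep(-.125,0,.012)
from snap import *
snap('w5')
o=np.load('w5.npz')
import cv2
c=camera('side');cv2.imwrite('pics/s5.png',cv2.resize(c['color'][140:260,230:370,::-1],None,fx=5.5,fy=5))"
```

```text
5.7 in tester mm [-179.4    0.7   14.8] F [-0.11 -0.12  0.69] w -0.0 shift [-0.014  1.089  0.052] roll -0.02 vert1mm [ 1.030e-03 -4.000e-05 -1.997e-02] tx1mm [ 5.e-05  2.e-02 -4.e-05]
5.7 [0.4088 0.12   0.0148] [ 0.7258  0.6874  0.0181 -0.0185] [-0.11 -0.12  0.69]
```

View pics/w5.png

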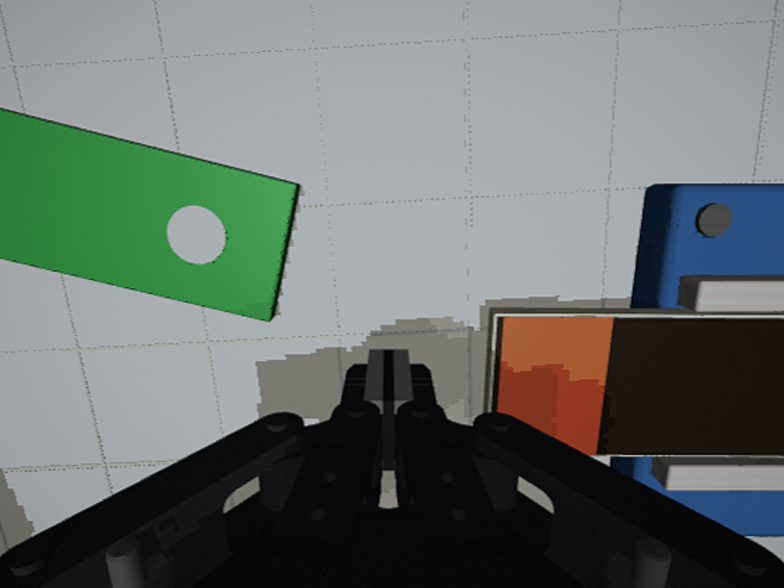

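View pics/s5.png

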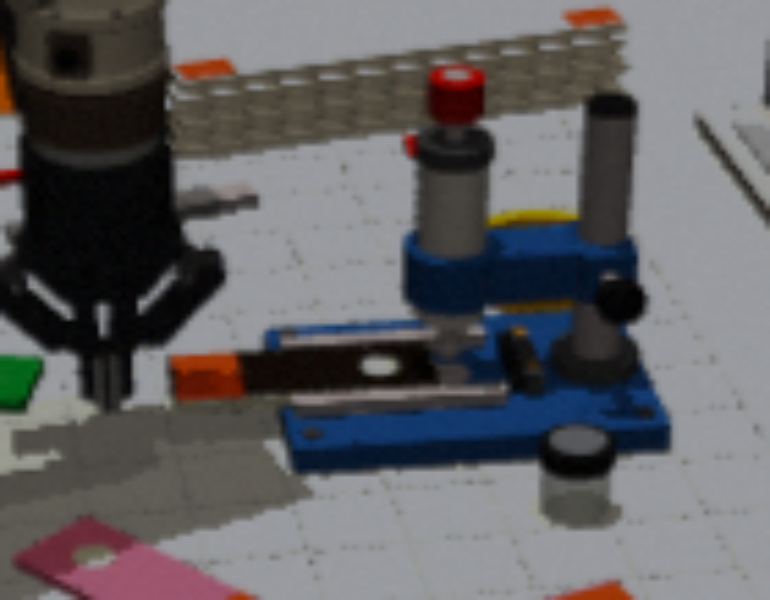

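Call:
move_arm([
  [0, [0, 0.06, 0.04], 0],
  [0, [0, 0.14, 0.04], 0],
  [0, [0, 0.22, 0.04], 0],
  [0, [0, 0.3, 0.04], 0],
  [0, [0, 0.38, 0.04], 0],
  [0, [0, 0.46, 0.04], 0],
  [0, [0, 0.54, 0.04], 0],
  [0, [0, 0.62, 0.04], 0],
  [0, [0, 0.68, 0.04], 0],
  [0, [0, 0.72, 0.04], 0],
])

```text
clock: 6.8
eef_pos: [0.4442, 0.118, 0.012]
tool_rot: [0.726, 0.687, 0.017, -0.019]
ft_force: [-0.5, -0.2, 0.8]
grip_width: 0.0
```

```bash
python3 -c "
from tgt import *
rep(-.125,0,.012)
from snap import *
snap('w6')"
```

```text
6.8 in tester mm [-144.     0.5   12. ] F [-0.49 -0.16  0.84] w 0.0 shift [-0.01   0.38  -0.001] roll -0.02 vert1mm [ 1.030e-03 -7.000e-05 -1.997e-02] tx1mm [ 5.e-05  2.e-02 -7.e-05]
6.8 [0.4442 0.118  0.012 ] [ 0.7258  0.6874  0.0175 -0.0189] [-0.49 -0.16  0.84]
```

View pics/w6.png

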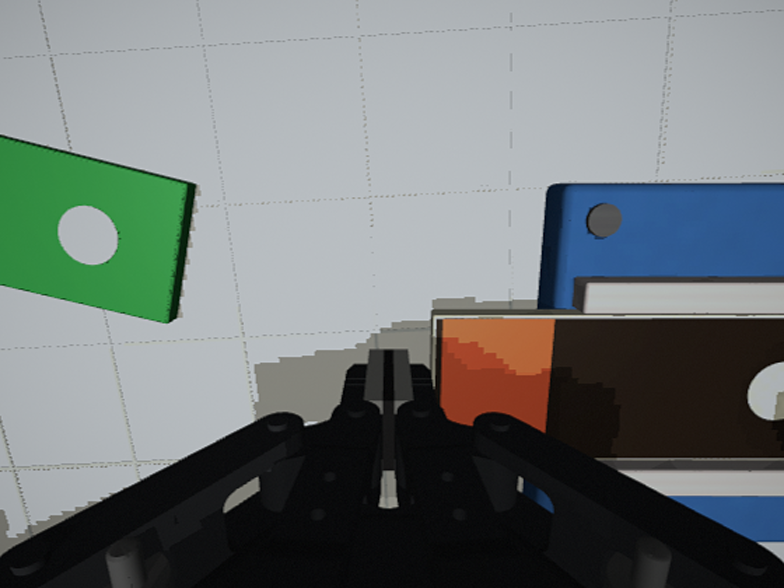

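```bash
python3 -c "
from tgt import *
c=camera('wrist');o=np.load('w6.npz');o5=np.load('w5.npz')
f=lambda u,v,z,o:(inT(back(c,[[(u+.5)/1.4-.5,(v+.5)/1.4-.5]],z,o)[0])*1e3).round(1)
print(f(441,340,.028,o),f(441,440,.028,o),f(548,200,.02,o),f(497,340,.028,o5),f(650,200,.02,o5))
print(f(555,340,.028,o), f(613,340,.028,o5))
"
```

```text
[-128.1   18.5   28. ] [-127.2  -16.    28. ] [-95.7  60.5  20. ] [-145.5   17.6   28. ] [-98.6  60.5  20. ]
[-92.9  18.4  28. ] [-109.    17.6   28. ]
```

Call:
move_arm([
  [0, [0, 0.04, 0], 0],
  [0, [0, 0.08, 0], 0],
  [0, [0, 0.12, 0], 0],
  [0, [0, 0.16, 0], 0],
  [0, [0, 0.19, 0], 0],
  [0, [0, 0.22, 0], 0],
  [0, [0, 0.24, 0], 0],
  [0, [0, 0.26, 0], 0],
  [0, [0, 0.27, 0], 0],
  [0, [0, 0.28, 0], 0],
])

```text
clock: 7.9
eef_pos: [0.4579, 0.1172, 0.012]
tool_rot: [0.726, 0.687, 0.017, -0.019]
ft_force: [-0.4, 0.5, -0.1]
grip_width: 0.0
```

```bash
cat > m.py <<'E'
from snap import *
from tgt import *
rep(-.125,0,.012)
for i in range(3): camera('top')
rep(-.125,0,.012)
E
python3 m.py
```

```text
7.9 in tester mm [-130.3    0.5   12. ] F [-0.42  0.48 -0.13] w 0.0 shift [-0.009  0.107 -0.001] roll -0.02 vert1mm [ 1.030e-03 -7.000e-05 -1.997e-02] tx1mm [ 5.e-05  2.e-02 -7.e-05]
8.05 in tester mm [-130.2    0.5   12. ] F [-1.34  0.57  0.63] w -0.0003 shift [-0.009  0.105 -0.001] roll -0.02 vert1mm [ 1.030e-03 -7.000e-05 -1.997e-02] tx1mm [ 5.e-05  2.e-02 -6.e-05]
```

Call:
move_arm([
  [0, [0, 0.01, 0], 0],
  [0, [0, 0.02, 0], 0],
  [0, [0, 0.03, 0], 0],
  [0, [0, 0.04, 0], 0],
  [0, [0, 0.05, 0], 0],
  [0, [0, 0.06, 0], 0],
  [0, [0, 0.06, 0], 0],
  [0, [0, 0.06, 0], 0],
  [0, [0, 0.06, 0], 0],
  [0, [0, 0.06, 0], 0],
])

```text
clock: 9.05
eef_pos: [0.461, 0.1171, 0.012]
tool_rot: [0.726, 0.687, 0.017, -0.019]
ft_force: [-0.4, -0.5, -0.5]
grip_width: 0.0001
```

```bash
python3 m.py
```

```text
9.05 in tester mm [-127.2    0.5   12. ] F [-0.36 -0.49 -0.5 ] w 0.0001 shift [-0.009  0.044 -0.001] roll -0.02 vert1mm [ 1.030e-03 -7.000e-05 -1.997e-02] tx1mm [ 5.e-05  2.e-02 -6.e-05]
9.2 in tester mm [-127.2    0.5   12. ] F [-0.59 -0.35  0.  ] w 0.0003 shift [-0.009  0.043 -0.001] roll -0.02 vert1mm [ 1.020e-03 -6.000e-05 -1.997e-02] tx1mm [ 5.e-05  2.e-02 -6.e-05]
```

Not touching the stop yet; 3 mm more.

Call:
move_arm([
  [0, [0, 0.01, 0], 0],
  [0, [0, 0.02, 0], 0],
  [0, [0, 0.03, 0], 0],
  [0, [0, 0.04, 0], 0],
  [0, [0, 0.05, 0], 0],
  [0, [0, 0.06, 0], 0],
  [0, [0, 0.06, 0], 0],
  [0, [0, 0.06, 0], 0],
  [0, [0, 0.06, 0], 0],
  [0, [0, 0.06, 0], 0],
])

```text
clock: 10.2
eef_pos: [0.464, 0.1169, 0.012]
tool_rot: [0.726, 0.687, 0.018, -0.019]
ft_force: [-0.9, -0.1, -0.2]
grip_width: 0.0002
```

```bash
python3 m.py
```

```text
10.2 in tester mm [-124.2    0.5   12. ] F [-0.9  -0.07 -0.24] w 0.0002 shift [-0.009 -0.016 -0.001] roll -0.02 vert1mm [ 1.030e-03 -6.000e-05 -1.997e-02] tx1mm [ 5.e-05  2.e-02 -6.e-05]
10.35 in tester mm [-124.2    0.5   11.9] F [-0.07  0.25 -0.6 ] w -0.0003 shift [-0.009 -0.016 -0.002] roll -0.02 vert1mm [ 1.030e-03 -7.000e-05 -1.997e-02] tx1mm [ 5.e-05  2.e-02 -6.e-05]
```

Call:
move_arm([
  [0, [0, 0.01, 0], 0],
  [0, [0, 0.02, 0], 0],
  [0, [0, 0.03, 0], 0],
  [0, [0, 0.04, 0], 0],
  [0, [0, 0.05, 0], 0],
  [0, [0, 0.06, 0], 0],
  [0, [0, 0.06, 0], 0],
  [0, [0, 0.06, 0], 0],
  [0, [0, 0.06, 0], 0],
  [0, [0, 0.06, 0], 0],
])

```text
clock: 11.35
eef_pos: [0.4646, 0.1168, 0.0117]
tool_rot: [0.726, 0.688, 0.016, -0.02]
ft_force: [-7.6, 0.5, 6.0]
grip_width: -0.0003
```

```bash
python3 -c "
from snap import *
snap('w7')"; python3 m.py
```

```text
11.35 [0.4646 0.1168 0.0117] [ 0.7257  0.6875  0.016  -0.0204] [-7.6   0.45  5.96]
11.4 in tester mm [-123.6    0.4   11.7] F [-5.94  0.06  6.37] w -0.0 shift [-0.008 -0.029 -0.006] roll -0.02 vert1mm [ 0.00103 -0.00015 -0.01997] tx1mm [ 4.0e-05  2.0e-02 -1.5e-04]
11.55 in tester mm [-123.5    0.4   11.7] F [-6.32  1.19  6.8 ] w 0.0004 shift [-0.008 -0.029 -0.006] roll -0.02 vert1mm [ 0.00103 -0.00015 -0.01997] tx1mm [ 5.0e-05  2.0e-02 -1.5e-04]
```

View pics/w7.png

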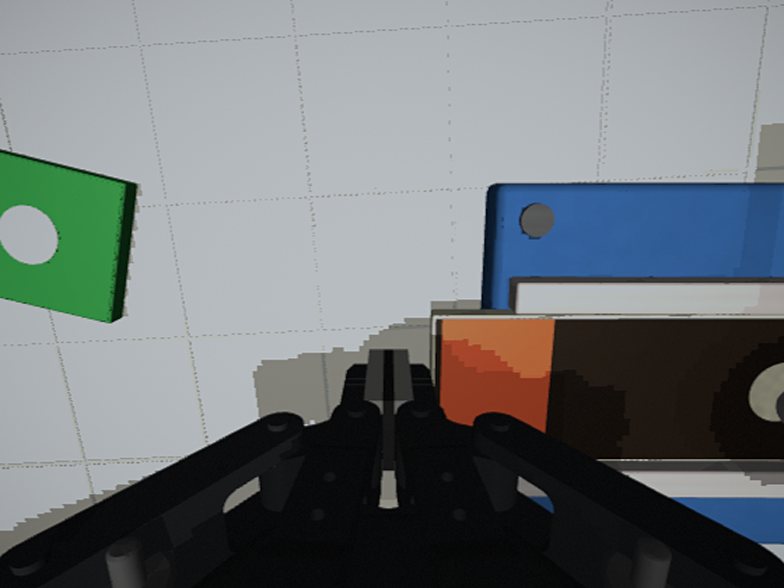

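```bash
python3 -c "
from tgt import *
c=camera('wrist');o=np.load('w7.npz');o5=np.load('w5.npz')
f=lambda u,v,z,o:(inT(back(c,[[(u+.5)/1.4-.5,(v+.5)/1.4-.5]],z,o)[0])*1e3).round(1)
print(f(441,340,.028,o),f(441,440,.028,o),f(488,200,.02,o), f(555,340,.028,o),f(513,283,.03,o))
print(f(682,280,.03,o5),f(577,283,.03,np.load('w6.npz')))
c=camera('side');cv2.imwrite('pics/s7.png',cv2.resize(c['color'][140:260,230:370,::-1],None,fx=5.5,fy=5,interpolation=cv2.INTER_CUBIC))
c=camera('top');cv2.imwrite('pics/t7.png',cv2.resize(c['color'][125:240,160:280,::-1],None,fx=6,fy=5.2,interpolation=cv2.INTER_CUBIC))
"
```

```text
[-107.6   18.5   28. ] [-106.7  -15.9   28. ] [-93.6  60.5  20. ] [-72.6  18.5  28. ] [-87.2  36.9  30. ]
[-91.5  37.3  30. ] [-88.8  36.9  30. ]
```

View pics/s7.png

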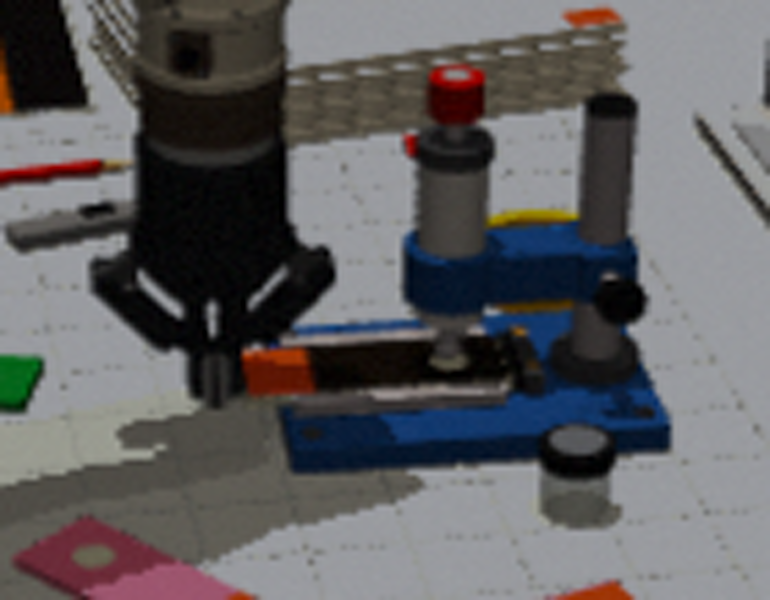

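View pics/t7.png

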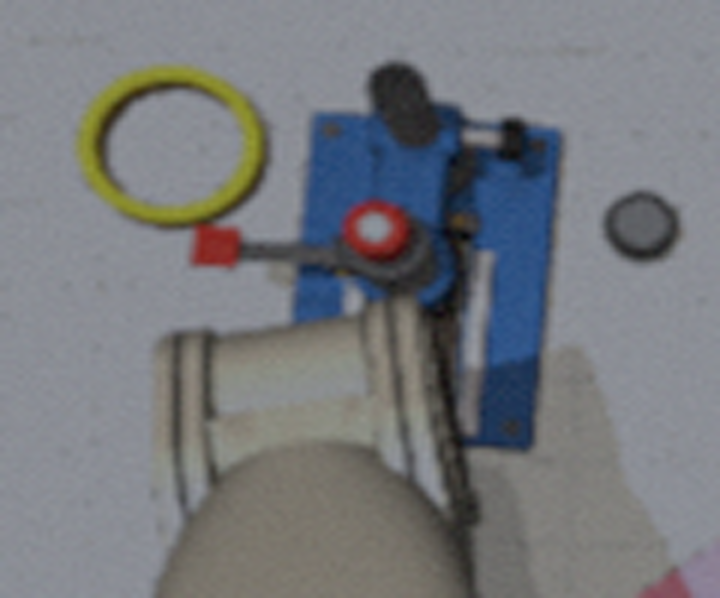

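Call:
move_arm([
  [0, [0, -0.01, 0], 0],
  [0, [0, -0.02, 0], 0],
  [0, [0, -0.03, 0], 0],
  [0, [0, -0.04, 0], 0],
  [0, [0, -0.05, 0], 0],
  [0, [0, -0.06, 0], 0],
  [0, [0, -0.07, 0], 0],
  [0, [0, -0.09, 0], 0],
  [0, [0, -0.13, 0], 0],
  [0, [0, -0.18, 0], 0],
])

```text
clock: 12.7
eef_pos: [0.4585, 0.1173, 0.0122]
tool_rot: [0.726, 0.687, 0.018, -0.018]
ft_force: [0.8, -0.0, 0.6]
grip_width: -0.0001
```

```bash
python3 -c "
from snap import *
snap('w8')
from tgt import *
rep(-.17,0,.25)
"
```

```text
12.7 [0.4585 0.1173 0.0122] [ 0.7259  0.6873  0.0179 -0.0184] [ 0.84 -0.03  0.64]
12.75 in tester mm [-130.6    0.4   12.1] F [ 0.59 -0.3   0.09] w 0.0002 shift [ 0.233 -0.805 -4.75 ] roll -0.02 vert1mm [ 1.030e-03 -7.000e-05 -1.997e-02] tx1mm [ 5.e-05  2.e-02 -6.e-05]
```

View pics/w8.png

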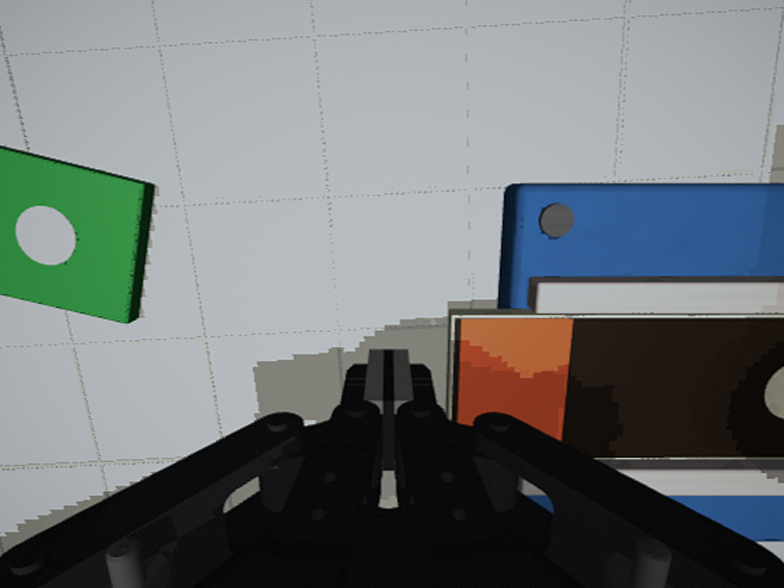

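Call:
move_arm([
  [0, [0, -0.1, -0.6], 0],
  [10, [0.05, -0.1, -1.4], 0],
  [30, [0.1, -0.1, -2.3], 0],
  [50, [0.15, -0.1, -3.2], 0],
  [55, [0.2, 0, -4.1], 0],
  [55, [0.25, 0.4, -4.9], 0],
  [55, [0.28, 0.9, -5.3], 0],
  [55, [0.28, 1.4, -5.4], 0],
  [55, [0.28, 1.8, -5.4], 0],
  [55, [0.28, 2.0, -5.4], 0],
])

```text
clock: 13.75
eef_pos: [0.5601, 0.1117, 0.2818]
tool_rot: [0.726, 0.687, 0.018, -0.019]
ft_force: [0.3, 0.2, -0.5]
grip_width: 0.0548
```

```bash
python3 -c "
from snap import *
snap('w9')
from tgt import *
rep(0,0,.26)
"
```

```text
13.75 [0.5601 0.1117 0.2818] [ 0.726   0.6872  0.0177 -0.0186] [ 0.29  0.16 -0.49]
13.8 in tester mm [-2.750e+01  2.000e-01  2.811e+02] F [ 2.11  0.01 -1.01] w 0.055 shift [-0.024  0.551  0.42 ] roll -0.03 vert1mm [ 1.020e-03 -7.000e-05 -1.997e-02] tx1mm [ 6.e-05  2.e-02 -6.e-05]
```

View pics/w9.png

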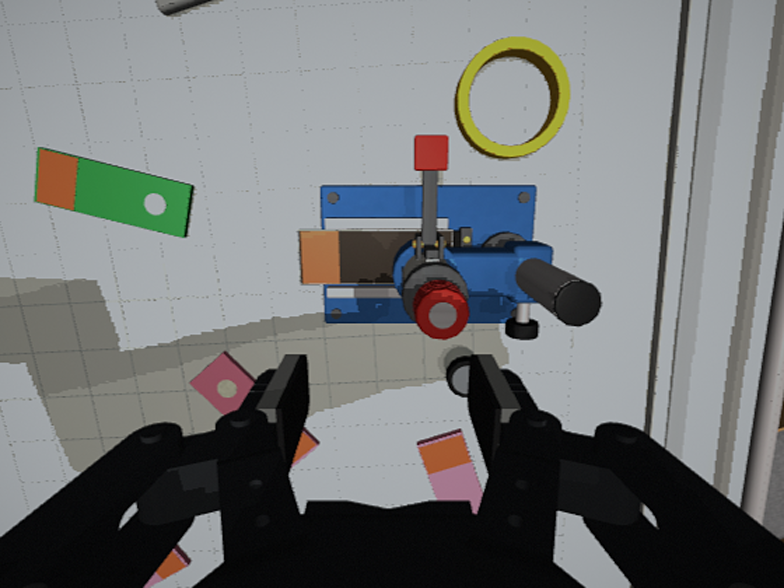

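```bash
python3 -c "
from tgt import *
c=camera('wrist');o=np.load('w9.npz')
f=lambda u,v,z,o:(inT(back(c,[[(u+.5)/1.4-.5,(v+.5)/1.4-.5]],z,o)[0])*1e3).round(1)
print(f(443,315,.21,o),f(431,153,.127,o),f(578,305,.189,o), f(440,152,.127,o))
for uv in ((322,186),(535,186),(326,322)): print(f(*uv,.02,o))
print(f(300,257,.028,o))
"
```

```text
[ -0.6   0.4 210. ] [ -0.8  85.2 127. ] [ 7.69e+01 -1.00e-01  1.89e+02] [  5.   85.8 127. ]
[-87.8  64.6  20. ]
[102.2  64.1  20. ]
[-88.6 -62.2  20. ]
[-108.9    1.9   28. ]
```

```bash
python3 -c "
import workcell
print([n for n in dir(workcell) if not n.startswith('_')]); print(getattr(workcell,'pinch_z',None))
from tgt import *
rep(-.0005,0.0003,.186)
"
```

```text
['Unreachable', 'camera', 'get_obs', 'job_done', 'pinch_z']
0.0187
13.85 in tester mm [-2.89e+01  2.00e-01  2.81e+02] F [ 0.85 -0.07 -0.1 ] w 0.0548 shift [-0.093  0.576  1.895] roll -0.03 vert1mm [ 0.00102 -0.0001  -0.01997] tx1mm [ 6.e-05  2.e-02 -9.e-05]
```

Call:
move_arm([
  [52, [0, 0.2, 0], 0],
  [52, [0, 0.5, 0.2], 0],
  [52, [-0.02, 0.57, 0.5], 0],
  [52, [-0.04, 0.57, 0.9], 0],
  [52, [-0.06, 0.57, 1.3], 0],
  [52, [-0.08, 0.57, 1.65], 0],
  [52, [-0.09, 0.57, 1.9], 0],
  [52, [-0.09, 0.57, 2.0], 0],
  [52, [-0.09, 0.57, 2.05], 0],
  [52, [-0.09, 0.57, 2.05], 0],
])

```text
clock: 14.85
eef_pos: [0.5869, 0.1113, 0.1797]
tool_rot: [0.726, 0.687, 0.018, -0.019]
ft_force: [0.2, -0.1, 0.5]
grip_width: 0.0518
```

```bash
python3 -c "
from snap import *
snap('w10')
from tgt import *
rep(-.0005,0.0009,.178)
import cv2
c=camera('side');cv2.imwrite('pics/s10.png',cv2.resize(c['color'][120:240,250:390,::-1],None,fx=5.5,fy=5,interpolation=cv2.INTER_CUBIC))
"
```

```text
14.85 [0.5869 0.1113 0.1797] [ 0.7258  0.6874  0.0177 -0.0187] [ 0.22 -0.11  0.49]
14.9 in tester mm [ -0.9   1.2 180.1] F [ 0.7   0.01 -0.39] w 0.0519 shift [-0.008  0.007  0.042] roll -0.02 vert1mm [ 1.030e-03 -4.000e-05 -1.997e-02] tx1mm [ 5.e-05  2.e-02 -4.e-05]
```

View pics/w10.png

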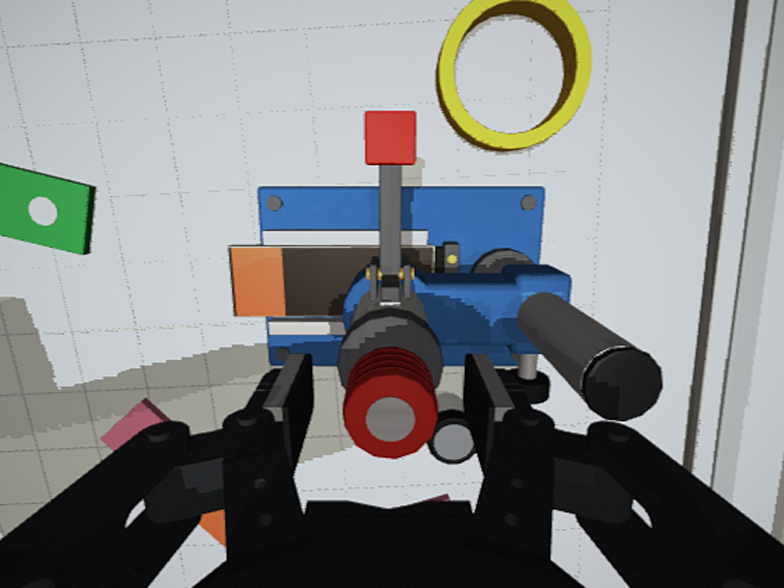

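View pics/s10.png

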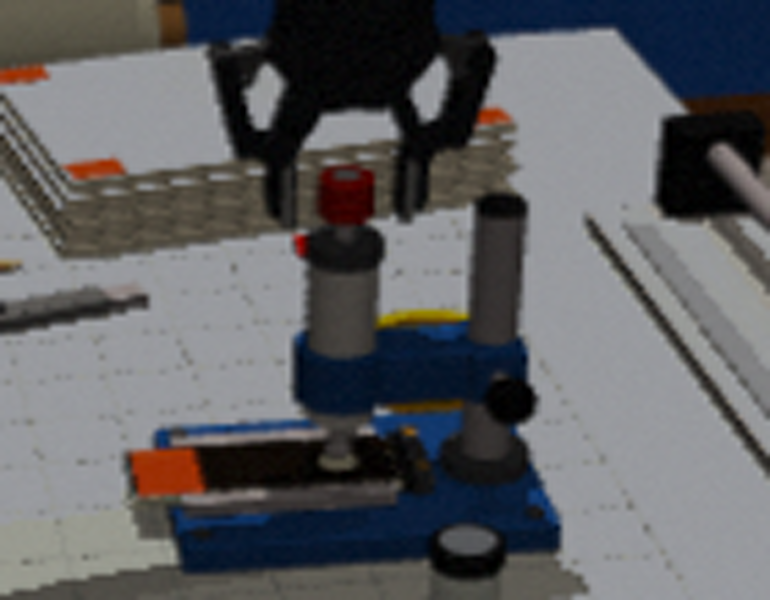

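Call:
move_arm([
  [45, [0, 0, 0], 0],
  [38, [0, 0, 0], 0],
  [32, [0, 0, 0], 0],
  [24, [0, 0, 0], 0],
  [20, [0, 0, 0], 0],
  [20, [0, 0, 0], 0],
  [20, [0, 0, 0], 0],
  [20, [0, 0, 0], 0],
  [20, [0, 0, 0], 0],
  [20, [0, 0, 0], 0],
])

```text
clock: 15.95
eef_pos: [0.5874, 0.1111, 0.1795]
tool_rot: [0.726, 0.687, 0.018, -0.018]
ft_force: [4.2, -1.0, 1.0]
grip_width: 0.0263
```

```bash
cat >m2.py <<'E'
from tgt import *
import sys
n=sys.argv[1]
F=[]
for i in range(3):
    o=get_obs(); F.append(o["ft_force"]); 
    c=camera('wrist')
print(o["clock"],"tester mm",(inT(o["eef_pos"])*1e3).round(2),"F",np.mean(F,0).round(2),np.array(F)[:,2].round(1),"w",round(o["grip_width"],4))
cv2.imwrite(f"pics/{n}.png",c["color"][60:360,180:460,::-1])
E
python3 m2.py g0
```

```text
16.05 tester mm [ -0.66   1.07 179.51] F [ 4.72 -0.8   1.14] [1.  1.3 1.1] w 0.0264
```

View pics/g0.png

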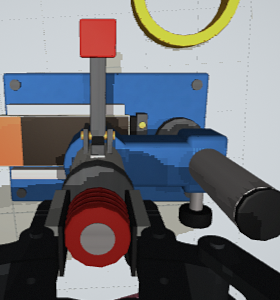

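Call:
move_arm([
  [20, [0, 0.012, 0], 0],
  [20, [0, 0.024, 0], 0],
  [20, [0, 0.024, -0.05], 0],
  [20, [0.005, 0.024, -0.1], 0],
  [20, [0.008, 0.024, -0.15], 0],
  [20, [0.01, 0.024, -0.2], 0],
  [20, [0.013, 0.024, -0.25], 0],
  [20, [0.016, 0.024, -0.3], 0],
  [20, [0.018, 0.024, -0.34], 0],
  [20, [0.02, 0.024, -0.38], 0],
])

```text
clock: 17.1
eef_pos: [0.5875, 0.1111, 0.1979]
tool_rot: [0.726, 0.687, 0.017, -0.019]
ft_force: [0.1, -0.1, -6.9]
grip_width: 0.0262
```

```bash
python3 m2.py g1
```

```text
17.2 tester mm [ -0.6    1.04 198.23] F [ 0.04  0.61 -5.42] [-6.9 -4.5 -4.8] w 0.0262
```

View pics/g1.png

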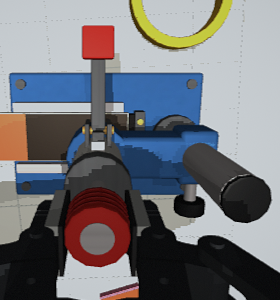

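Call:
move_arm([
  [20, [0, 0, -0.01], 0],
  [20, [0, 0, -0.02], 0],
  [20, [0.002, 0, -0.03], 0],
  [20, [0.002, 0, -0.04], 0],
  [20, [0.003, 0, -0.05], 0],
  [20, [0.003, 0, -0.06], 0],
  [20, [0.003, 0, -0.06], 0],
  [20, [0.003, 0, -0.06], 0],
  [20, [0.003, 0, -0.06], 0],
  [20, [0.003, 0, -0.06], 0],
])

```text
clock: 18.25
eef_pos: [0.5875, 0.111, 0.2012]
tool_rot: [0.726, 0.687, 0.017, -0.019]
ft_force: [-5.6, 0.2, -5.9]
grip_width: 0.0259
```

```bash
python3 m2.py g2
```

```text
18.35 tester mm [ -0.51   1.04 201.19] F [-5.21  0.57 -5.47] [-5.9 -5.5 -5.1] w 0.0259
```

View pics/g2.png

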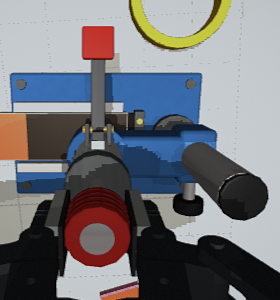

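Call:
move_arm([
  [20, [0, -0.01, 0], 0],
  [20, [0, -0.02, 0], 0],
  [20, [0, -0.02, -0.01], 0],
  [20, [0.001, -0.02, -0.02], 0],
  [20, [0.002, -0.02, -0.03], 0],
  [20, [0.002, -0.02, -0.04], 0],
  [20, [0.002, -0.02, -0.04], 0],
  [20, [0.002, -0.02, -0.04], 0],
  [20, [0.002, -0.02, -0.04], 0],
  [20, [0.002, -0.02, -0.04], 0],
])

```text
clock: 19.4
eef_pos: [0.5875, 0.1111, 0.2035]
tool_rot: [0.726, 0.687, 0.018, -0.019]
ft_force: [-1.5, 0.0, -5.7]
grip_width: 0.0265
```

```bash
python3 m2.py g3
```

```text
19.5 tester mm [ -0.57   1.08 203.5 ] F [-0.73 -0.18 -5.21] [-5.7 -5.3 -4.7] w 0.0264
```

View pics/g3.png

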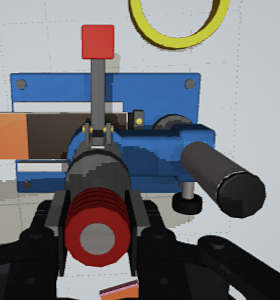

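Call:
move_arm([
  [20, [0, 0, -0.01], 0],
  [20, [0, 0, -0.02], 0],
  [20, [0, 0, -0.03], 0],
  [20, [0.002, 0, -0.04], 0],
  [20, [0.002, 0, -0.05], 0],
  [20, [0.003, 0, -0.05], 0],
  [20, [0.003, 0, -0.05], 0],
  [20, [0.003, 0, -0.05], 0],
  [20, [0.003, 0, -0.05], 0],
  [20, [0.003, 0, -0.05], 0],
])

```text
clock: 20.55
eef_pos: [0.5874, 0.1111, 0.2057]
tool_rot: [0.726, 0.687, 0.018, -0.019]
ft_force: [4.4, 0.5, -11.5]
grip_width: 0.0264
```

```bash
python3 m2.py g4
```

```text
20.65 tester mm [ -0.66   1.06 205.73] F [  4.56   0.06 -11.53] [-11.5 -11.5 -11.6] w 0.0262
```

View pics/g4.png

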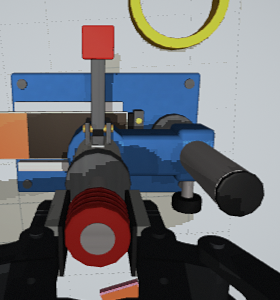

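Call:
move_arm([
  [20, [0, 0.01, 0.01], 0],
  [20, [0, 0.01, 0.02], 0],
  [20, [0, 0.01, 0.03], 0],
  [20, [-0.002, 0.01, 0.04], 0],
  [20, [-0.002, 0.01, 0.05], 0],
  [20, [-0.003, 0.01, 0.06], 0],
  [20, [-0.003, 0.01, 0.07], 0],
  [20, [-0.004, 0.01, 0.08], 0],
  [20, [-0.004, 0.01, 0.08], 0],
  [20, [-0.004, 0.01, 0.08], 0],
])

```text
clock: 21.7
eef_pos: [0.5875, 0.1111, 0.2018]
tool_rot: [0.726, 0.687, 0.017, -0.019]
ft_force: [0.2, -0.9, -4.3]
grip_width: 0.0262
```

```bash
python3 m2.py g5
```

```text
21.8 tester mm [ -0.61   1.06 201.81] F [-0.17 -0.49 -4.48] [-4.3 -4.  -5.2] w 0.0265
```

View pics/g5.png

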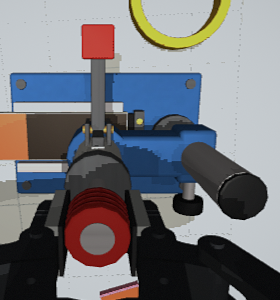

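Call:
move_arm([
  [20, [0, 0, 0.01], 0],
  [20, [0, 0, 0.02], 0],
  [20, [-0.001, 0, 0.03], 0],
  [20, [-0.002, 0, 0.04], 0],
  [20, [-0.002, 0, 0.04], 0],
  [20, [-0.002, 0, 0.04], 0],
  [20, [-0.002, 0, 0.04], 0],
  [20, [-0.002, 0, 0.04], 0],
  [20, [-0.002, 0, 0.04], 0],
  [20, [-0.002, 0, 0.04], 0],
])

```text
clock: 22.85
eef_pos: [0.5875, 0.1111, 0.2006]
tool_rot: [0.726, 0.687, 0.018, -0.019]
ft_force: [-4.4, -3.3, 5.1]
grip_width: 0.0262
```

```bash
python3 m2.py g6
```

```text
22.95 tester mm [ -0.51   1.08 200.61] F [-4.62 -2.86  4.99] [5.1 5.2 4.7] w 0.0267
```

Call:
move_arm([
  [20, [0, -0.008, -0.004], 0],
  [20, [0, -0.015, -0.008], 0],
  [20, [0, -0.015, -0.008], 0],
  [20, [0, -0.015, -0.008], 0],
  [20, [0, -0.015, -0.008], 0],
  [20, [0, -0.015, -0.008], 0],
  [20, [0, -0.015, -0.008], 0],
  [20, [0, -0.015, -0.008], 0],
  [20, [0, -0.015, -0.008], 0],
  [20, [0, -0.015, -0.008], 0],
])

```text
clock: 24.0
eef_pos: [0.5875, 0.1111, 0.2005]
tool_rot: [0.726, 0.687, 0.018, -0.018]
ft_force: [2.1, -3.2, 3.6]
grip_width: 0.0264
```

```bash
python3 m2.py g7
```

```text
24.1 tester mm [ -0.59   1.12 200.53] F [ 2.02 -2.93  4.31] [3.6 4.8 4.6] w 0.0261
```

Call:
move_arm([
  [27, [0, 0, 0], 0],
  [28, [0, 0, 0], 0],
  [30, [0, 0, 0], 0],
  [34, [0, 0, 0], 0],
  [38, [0, 0, 0], 0],
  [44, [0, 0, 0], 0],
  [50, [0, 0, 0], 0],
  [50, [0, 0, 0], 0],
  [50, [0, 0, 0], 0],
  [50, [0, 0, 0], 0],
])

```text
clock: 25.15
eef_pos: [0.5869, 0.1111, 0.2003]
tool_rot: [0.726, 0.687, 0.017, -0.019]
ft_force: [-0.3, -0.2, -0.3]
grip_width: 0.0501
```

```bash
python3 m2.py g8; python3 -c "
from tgt import *
rep(-.0005,.0,.30)
c=camera('side');cv2.imwrite('pics/s11.png',cv2.resize(c['color'][120:240,250:390,::-1],None,fx=5.5,fy=5,interpolation=cv2.INTER_CUBIC))"
```

```text
25.25 tester mm [ -1.18   1.09 200.27] F [-0.27 -0.17  0.23] [-0.3  0.7  0.2] w 0.0495
25.3 in tester mm [ -1.2   1.1 200.3] F [ 0.18 -0.85 -1.02] w 0.0497 shift [ 0.081  0.007 -1.993] roll -0.02 vert1mm [ 1.030e-03 -7.000e-05 -1.997e-02] tx1mm [ 5.e-05  2.e-02 -7.e-05]
```

View pics/g8.png

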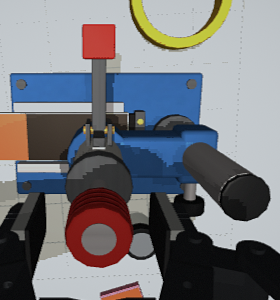

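View pics/s11.png

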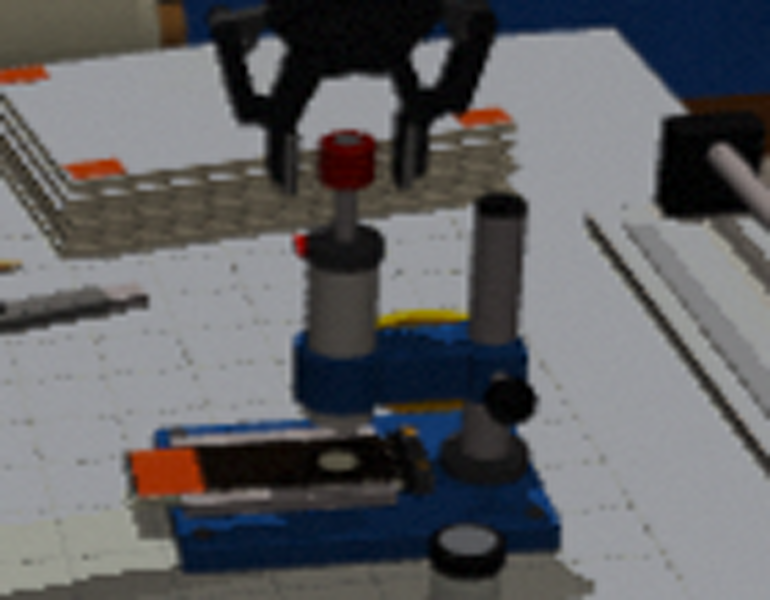

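Call:
move_arm([
  [52, [0.01, 0, -0.2], 0],
  [52, [0.03, 0, -0.6], 0],
  [52, [0.06, 0, -1.1], 0],
  [52, [0.08, 0, -1.5], 0],
  [52, [0.1, 0, -1.6], 0],
  [40, [0.5, 0, -1.6], 0],
  [20, [1.0, 0, -1.6], 0],
  [0, [1.5, 0, -1.6], 0],
  [0, [1.75, 0, -1.6], 0],
  [0, [1.8, 0, -1.5], 0],
])

```text
clock: 26.35
eef_pos: [0.5919, 0.1985, 0.2797]
tool_rot: [0.725, 0.688, 0.018, -0.019]
ft_force: [-0.7, -0.8, 0.0]
grip_width: -0.0004
```

```bash
python3 -c "
from tgt import *
rep(-.0005,.088,.135)"
```

```text
26.35 in tester mm [ -0.7  88.5 279.7] F [-0.67 -0.75  0.02] w -0.0004 shift [-0.16   0.011  2.889] roll -0.0 vert1mm [ 1.030e-03 -6.000e-05 -1.997e-02] tx1mm [ 1.e-05  2.e-02 -5.e-05]
```

Call:
move_arm([
  [0, [-0.01, 0, 0.3], 0],
  [0, [-0.03, 0, 0.7], 0],
  [0, [-0.06, 0, 1.2], 0],
  [0, [-0.08, 0, 1.7], 0],
  [0, [-0.11, 0, 2.2], 0],
  [0, [-0.13, 0, 2.6], 0],
  [0, [-0.15, 0.01, 2.8], 0],
  [0, [-0.15, 0.01, 2.88], 0],
  [0, [-0.15, 0.01, 2.88], 0],
  [0, [-0.15, 0.01, 2.88], 0],
])

```text
clock: 27.35
eef_pos: [0.5926, 0.197, 0.1368]
tool_rot: [0.726, 0.687, 0.018, -0.018]
ft_force: [-0.3, 0.1, 0.8]
grip_width: -0.0
```

```bash
python3 -c "
from snap import *
snap('w12')
from tgt import *
rep(-.0005,.088,.12)
c=camera('side');cv2.imwrite('pics/s12.png',cv2.resize(c['color'][120:240,250:390,::-1],None,fx=5.5,fy=5,interpolation=cv2.INTER_CUBIC))"
```

```text
27.35 [0.5926 0.197  0.1368] [ 0.7259  0.6873  0.0184 -0.0184] [-0.3   0.08  0.76]
27.4 in tester mm [  0.2  87.2 136.9] F [ 0.53 -0.86 -1.13] w 0.0001 shift [-0.002 -0.013  0.338] roll -0.02 vert1mm [ 1.040e-03 -2.000e-05 -1.997e-02] tx1mm [ 5.e-05  2.e-02 -2.e-05]
```

View pics/w12.png

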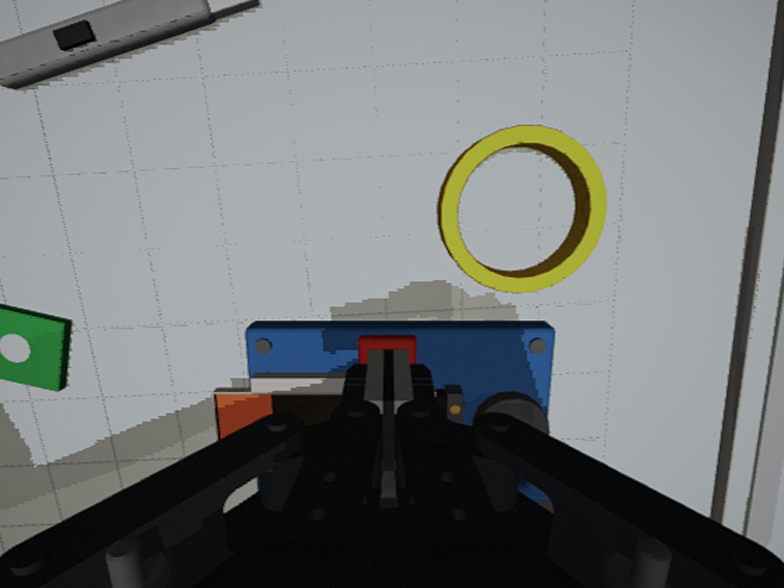

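View pics/s12.png

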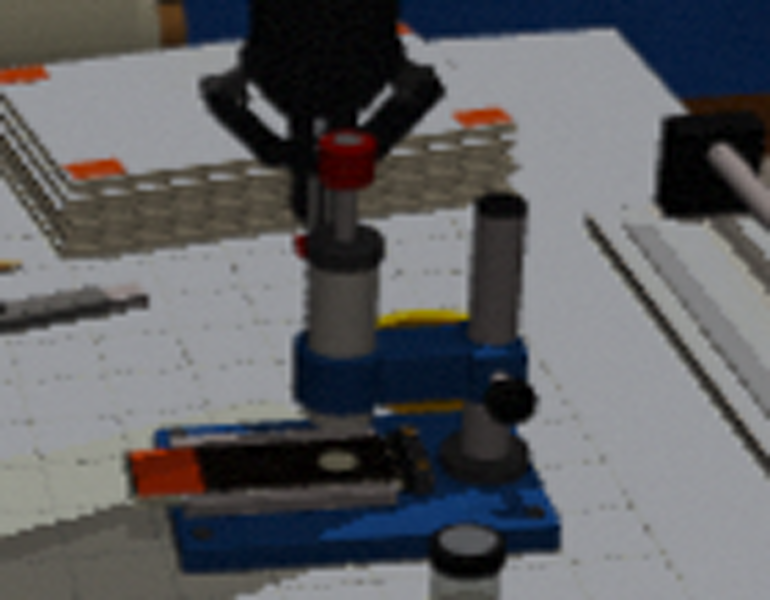

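Call:
move_arm([
  [0, [0, 0, 0.06], 0],
  [0, [-0.005, 0, 0.12], 0],
  [0, [-0.01, 0, 0.18], 0],
  [0, [-0.01, 0, 0.23], 0],
  [0, [-0.015, 0, 0.28], 0],
  [0, [-0.015, 0, 0.33], 0],
  [0, [-0.02, 0, 0.37], 0],
  [0, [-0.02, 0, 0.41], 0],
  [0, [-0.02, 0, 0.45], 0],
  [0, [-0.02, 0, 0.45], 0],
])

```text
clock: 28.45
eef_pos: [0.5916, 0.1968, 0.1124]
tool_rot: [0.726, 0.687, 0.017, -0.019]
ft_force: [0.8, 0.0, 0.2]
grip_width: -0.0002
```

```bash
python3 -c "
from tgt import *
rep(-.0005,.088,.12)
c=camera('side');cv2.imwrite('pics/s13.png',cv2.resize(c['color'][120:240,250:390,::-1],None,fx=5.5,fy=5,interpolation=cv2.INTER_CUBIC))"
```

```text
28.45 in tester mm [ -0.9  86.9 112.4] F [0.76 0.01 0.21] w -0.0002 shift [ 0.03   0.007 -0.151] roll -0.03 vert1mm [ 1.010e-03 -8.000e-05 -1.997e-02] tx1mm [ 5.e-05  2.e-02 -8.e-05]
```

View pics/s13.png

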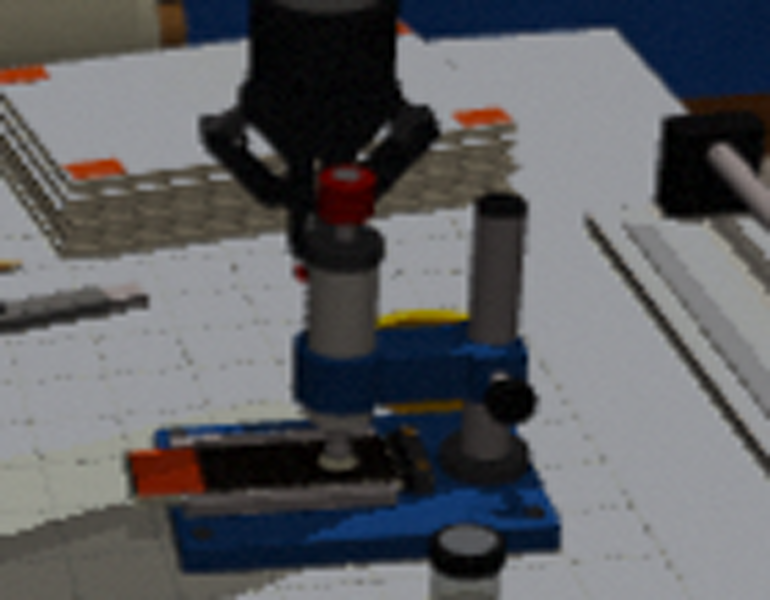

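Call:
move_arm([
  [0, [0, 0, -0.04], 0],
  [0, [0.01, 0, -0.1], 0],
  [0, [0.01, 0, -0.18], 0],
  [0, [0.02, 0, -0.3], 0],
  [0, [0.03, 0, -0.5], 0],
  [0, [0.05, 0, -0.9], 0],
  [0, [0.1, 0, -1.5], 0],
  [0, [0.15, 0, -2.2], 0],
  [0, [0.2, -0.2, -2.8], 0],
  [0, [0.2, -0.6, -3.2], 0],
])

```text
clock: 29.5
eef_pos: [0.5635, 0.2006, 0.2764]
tool_rot: [0.726, 0.687, 0.019, -0.018]
ft_force: [-0.6, 0.7, -0.0]
grip_width: -0.0002
```

Call:
move_arm([
  [0, [0, -0.2, 0], 0],
  [0, [0, -0.2, 0], 0],
  [0, [0, -0.2, 0], 0],
  [0, [0, -0.2, 0], 0],
  [0, [0, -0.2, 0], 0],
  [0, [0, -0.2, 0], 0],
  [0, [0, -0.2, 0], 0],
  [0, [0, -0.2, 0], 0],
  [0, [0, -0.2, 0], 0],
  [0, [0, -0.2, 0], 0],
])

```text
clock: 30.5
eef_pos: [0.5525, 0.201, 0.2735]
tool_rot: [0.726, 0.687, 0.017, -0.019]
ft_force: [0.5, 0.9, 1.1]
grip_width: 0.0
```

```bash
python3 -c "
from snap import *
snap('w14')
c=camera('side');cv2.imwrite('pics/s14.png',cv2.resize(c['color'][120:240,250:390,::-1],None,fx=5.5,fy=5,interpolation=cv2.INTER_CUBIC))
c=camera('top');cv2.imwrite('pics/t14.png',c['color'][:,:,::-1])"
```

```text
30.5 [0.5525 0.201  0.2735] [ 0.7258  0.6874  0.0174 -0.0189] [0.52 0.94 1.12]
```

View pics/s14.png

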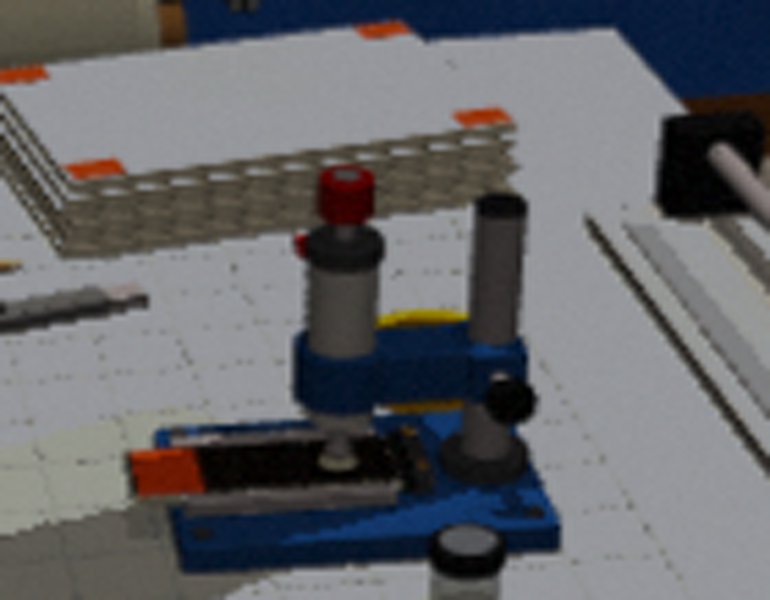

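View pics/w14.png

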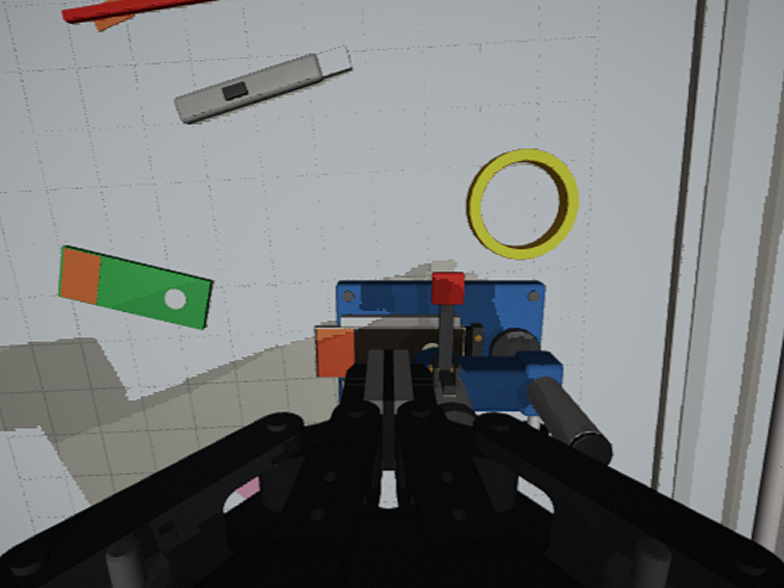

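View pics/t14.png

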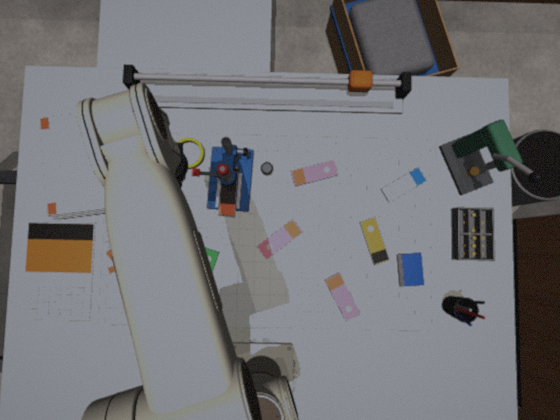

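```bash
python3 -c "
from tgt import *
c=camera('wrist');o=np.load('w14.npz')
f=lambda u,v,z,o:(inT(back(c,[[(u+.5)/1.4-.5,(v+.5)/1.4-.5]],z,o)[0])*1e3).round(1)
print(f(317,350,.028,o),f(337,284,.02,o),f(448,288,.127,o))
print(job_done())"
```

```text
[-108.     4.2   28. ] [-88.4  65.6  20. ] [ -0.7  86.2 127. ]
the job is handed in; nothing more can be done
None
```

I ran the impact test and handed the job in at about 30.5 s of the 70 s allowed. `job_done()` gives no verdict, so what follows is from my own readings.

- **Sample:** I pushed it about 35 mm until it met the stop, with about 6–7 N on the wrist sensor (limit 20 N), then backed off slowly. Its outer end last measured −108 mm in the tester frame, against −110 mm for exactly home. The base's front corner read about 1.6 mm off the same way, so I take it as home.
- **Cocking:** The pull rose from about 5 to 11.5 N at about 26 mm of lift, which I took as the catch dropping and then lightly touching the buffer. I estimate about 5 N on the buffer (limit 15 N). I eased it down about 5 mm until the load reversed at about 21 mm of lift. I was pushing down with 4–5 N at that point, so the sear carried roughly 9–10 N (limit 35 N). I opened the fingers and the knob stayed up.
- **Firing:** I pressed the pad to about 14.6 mm below its rest height, short of its 17 mm end stop. I read the force only after it had tripped, so its peak is not known. The side picture showed the striker down.
- **Final checks:** The last pictures show the striker down, the trigger pad back up and the arm clear of the tester. The bystanders I could still see looked unmoved. The arm hid part of the pencil and knife from above, and I measured none of their positions.

**Unplanned tilt:** the last joint hit its limit early on and left the tool tilted about 3°. I worked with that tilt by turning the jaws 90°, and it caused no trouble that I saw. While I held the knob, sideways force reached about 5 N at times, and I trimmed it out by shifting the arm.

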